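# Power and raise the seedling camera mast

### The arm

A 6-joint arm with a two-finger parallel gripper is mounted at the origin on the work surface. World frame = base frame: x ahead of the robot, y to its left, z up, the work surface at z = 0. Lengths are in mm, angles in degrees, forces in N, time in s.
With the tool pointing down it reaches from about 300 to 850 mm from the base axis. Payload 4.2 kg.
Tool frame: the origin (TCP) lies on the centre line of the jaws, within the pads' length; the fingertips stand 11 mm ahead of it and the grasp point (between the pads) lies 8 mm behind it; z points along the fingers, y is the line along which they close (so a half turn about z gives the same grasp; the last joint's range is limited). The gripper opens to 91 mm and grips with 3 to 60 N. Pads are 32 mm wide; open, the fingers measure 118 mm over their backs; the gripper's body (76 mm by 178 mm) begins 60 mm behind the grasp point.
Start: joints at [-70.875, 18.312, 89.639, -0, 72.044, -1.146], TCP at [199.221, -539.401, 224.976] pointing down, gripper open.
Joint ranges: [-177.97, 177.97], [-48.28, 115.42], [12.27, 149.76], [-77.06, 257.06], [2.81, 150.46], [-146.56, 146.56]. Speed limits (degrees/s): [147.25, 147.25, 180, 180, 180, 180].

### API

Orientations are given as [roll, pitch, yaw] about the fixed x, y, z axes, in that order (R = Rz(yaw) Ry(pitch) Rx(roll)).
In Python, from workcell import env, grab_frame, camera_model, models gives the robot as it stands.
- The arm moves only by the shell command python3 -m crank 'ROWS' [FORCE]. ROWS is text: rows parted by semicolons, each of 7 numbers parted by spaces: the closure, from -1 (fully open) to 1 (shut), so that 0 is half open, then the shift along the tool's x, y, z in mm, then the turn, a rotation vector about the tool's x, y, z in degrees. A call has 1 to 10 rows; each row shifts and turns the commanded pose from where the row before left it, along the tool's axes as they then stand; what a row does not reach is not made up. A row lasts 1/8 s, in which the tool goes at most 62.5 mm and 10.7 degrees, less where a joint would pass 70% of its speed; a pose out of reach is approached as far as the arm can. A call is refused whole if a number of a shift passes 62.5 or a number of a turn 10.7, either way. A call with a gripper value outside its range is refused whole. The fingers move at their own pace and stop on an object; FORCE is the grip in N (left out, the last holds). Time passes only in rows, so rows that do not move let the fingers close. It gives the time, the measured TCP pose, the force, the opening and the grip force at its end, in the units of the state.
- env.state(): the state, without advancing time (a new reading comes with each control period).
- grab_frame(name): name is "scene" or "top"; returns the picture (384x512x3 uint8, blue, green, red); there is no depth.
- camera_model(name): a dict with "K" (3x3 intrinsics, pixels), "R" (3x3) and "t" (3): a world point X has camera coordinates R X + t. Camera axes: x right, y down, z forward; pixel columns grow to the right and rows downward; lengths in mm; the calibration is good to about 2 mm. A picture is of the moment at which its call begins. camera_model takes no time and is no camera call.
- env.job_done(): hands the job in; it is judged then, once.
Trained networks look in the newest picture that a camera, given by its name, has taken for a name from the list of things; names that differ only in an ending like _2 or _b are one class to them, and where a whole thing is asked for, a point or a joint stands for the part that bears it (a point fixed in the world has none). Each returns a list of dicts, best first, with "p" (0 to 1); they miss things now and then, are a little off and sometimes report something else, mostly with a low value. They report only what shows in the picture. A call takes as long as a camera call. They do not tell look-alikes from the thing itself.
- models.search_frame(name, camera): "point" ([x, y, z] in mm, in world coordinates, good to about 4 mm: the middle of the surface that is visible of it).
The state is a dict: "time_s": time; "qpos": joint angles; "qvel": joint speeds; "effort": joint torques, N m; "ee_pos": TCP position; "ee_rot": TCP orientation; "force": force on the tool from outside, world axes, zero at the start; "torque": the same for the moment, N m; "gripper_width": finger opening in mm; "gripper_force": force on a finger pad.
Only numpy, scipy, OpenCV 4.12 (cv2) and the standard library are available. Lean on these libraries where they do the work, as an engineer would, in place of code of your own. Each camera call takes 0.05 s, during which the arm holds its last target. There are 200 camera calls.

### The job

Plug the yellow battery block fully home into the rectangular socket of the camera station and let go of it, leaving it there. Then take the mast's black grip head across its orange release button, squeeze the button in, pull the mast straight up past the first stop to the second stop (the end of its travel), and finish while still holding it up there with the button squeezed, so that a colleague can tighten the collar. Leave the other things on the bench where they are.

Things in the scene. Friction and masses are not known exactly. Their poses are not given: they have to be found in the camera images.
- plug_c (a point): Loose battery block standing on its foot; point at its centre, 27 mm above its underside, z up. Yellow body 42 x 30 mm (x, y), 36 mm high; black foot 32 x 22 x 18 mm centred under it; 54 mm high in all, 85 to 170 g. Fits either way round (half a turn). Fully home, the yellow body's shoulder sits on the socket's top face and this point is 9 mm above the socket point.
- socket (a point): Socket: fixed white block 80 x 80 mm, 45 mm high; point at the centre of its hole's mouth, on the top face, z up. The hole is 34 x 24 mm (x, y of this point), 22 mm deep, with a small chamfer. The mast stands 200 mm away along +y of this point on the same fixed grey base plate.
- grip (a point): Centre of the black grip head on top of the mast, a block 38 x 28 x 44 mm (x, y, z), 160 mm above the bench when down; z up. Its flat face lies 14 mm towards -y; the orange button's face 22 mm towards +y when out, 16 mm when fully in: a grip across y is 36 mm wide before and 30 mm after the squeeze, then centred 1 mm towards +y. White camera barrel sticks out 22 mm on -x.
- release (a joint): Travel of the orange button (24 mm wide in x, 34 mm high, at the height of the head's centre) into the head, towards its -y: 0 out, 0.006 m fully in. Spring-return: 3 N at the start, 7 N fully in. Below the first stop the mast slides only while the button is in by over 4 mm; else a pin blocks it.
- mast (a joint): Height of the mast, which slides only vertically: 0 down (locked), 0.043 m first stop (its pin catches there on the way down if the button is out), 0.090 m second stop, the end of travel (no pin: it sinks to the first stop if let go). Weighs 0.36 kg: about 5 N upward. Sleeve below 42 mm across; its blue collar 52 mm across, top 128 mm above the bench.
- net_cup_c (a point): White plastic cup, 56 mm across and 60 mm high, open; bystander; point at its centre.
- seed_jar_c (a point): Seed jar with green cap, 52 mm across and 62 mm high; bystander; point at its centre.
- pot_c (a point): Terracotta pot with a green seedling, 80 mm across, pot 75 mm high and leaves to about 170 mm; bystander; point at the pot's centre.
- feed_bottle_c (a point): White feed bottle with blue cap, 68 mm across and 170 mm high; bystander; point at its centre.
- trowel_grip (a point): Spatula-like trowel with wooden handle, 240 mm long, lying flat; bystander; point on its handle.
- pipe_piece_c (a point): Short piece of white pipe, 50 mm across and 50 mm high, standing; bystander; point at its centre.
Not all that is in view belongs to the job. Of the things that look like the part that bears plug_c, the middle-sized one is meant.

How it is judged:
By the outcome, as a careful person would: the job done as asked, in the order asked, and still so for the second after the job is handed in, while the arm keeps its last pose, push and grip.
It also fails if it takes over 51 s, if anything falls off the work surface, if the arm or the gripper's body presses on something with over 40 N, if the wrist force passes 120 N, or if a joint passes its speed limit or range.

## Working session

There is one attempt and no reset: what is moved stays moved. The work goes in short steps, Python scripts to look and compute and a shell command to move; the robot and the scene stay as the last step left them, time stands still between calls to the robot, and variables do not carry over. Pictures are saved under pics/ and viewed, at most 10 in all, crops included, and the job is handed in when it is done.

```bash
ls; mkdir -p pics
python3 - <<'E'
from workcell import env, grab_frame, camera_model, models
import cv2, numpy as np
for c in ["scene","top"]:
    im=grab_frame(c); cv2.imwrite(f"pics/{c}0.png",im)
    m=camera_model(c); print(c,np.round(m["K"],1).tolist(),np.round(m["R"],3).tolist(),np.round(m["t"],1).tolist())
    for n in ["plug_c","socket","grip","release","mast"]:
        try:
            for d in models.search_frame(n,c):
                X=np.array(d["point"]); u=m["K"]@(m["R"]@X+m["t"]); print(n,np.round(X),round(d["p"],2),np.round(u[:2]/u[2]))
        except Exception as e: print(n,e)
s=env.state(); print(s)
E
```

```text
pics
scene [[365.2, 0.0, 254.4], [0.0, 365.2, 193.1], [0.0, 0.0, 1.0]] [[0.599, 0.801, -0.015], [0.562, -0.433, -0.705], [-0.571, 0.413, -0.709]] [-373.0, -211.1, 1270.0]
plug_c [ 374. -320.   60.] 0.91 [ 86. 233.]
plug_c [ 456. -326.   34.] 0.76 [ 99. 263.]
plug_c [ 446. -249.   50.] 0.74 [127. 240.]
socket [546. 182.  23.] 0.94 [290. 193.]
mast [532. 264. 170.] 0.91 [313. 137.]
top [[408.6, 0.0, 259.7], [0.0, 408.6, 186.5], [0.0, 0.0, 1.0]] [[-0.081, -0.997, 0.003], [-0.971, 0.078, -0.226], [0.225, -0.022, -0.974]] [69.2, 561.8, 1250.4]
plug_c [ 359. -319.   66.] 0.77 [375. 242.]
plug_c [ 427. -240.   56.] 0.61 [346. 223.]
socket [517. 180.  12.] 0.85 [214. 208.]
socket [516. 400.  36.] 0.7 [145. 212.]
socket [ 554. -366.   35.] 0.29 [378. 183.]
grip [519. 272. 172.] 0.6 [176. 200.]
mast [524. 273. 176.] 0.62 [176. 198.]
{'time_s': 0.6, 'qpos': array([-7.08756483e+01,  1.83119047e+01,  8.96393531e+01,  9.85171677e-04,
        7.20447878e+01, -1.14547053e+00]), 'qvel': array([0.04984699, 0.01386481, 0.02450879, 0.04492653, 0.05555535,
       0.01442239]), 'effort': array([ 2.10613284e-04, -4.12120771e+01, -2.32133478e+01,  7.26245041e-02,
        3.79115611e-02,  4.32169372e-06]), 'ee_pos': array([ 199.21651055, -539.39523664,  224.97348085]), 'ee_rot': array([ 1.79996028e+02, -8.57973594e-04,  2.02695186e+01]), 'force': array([ 0.46407217,  0.49693279, -0.80225008]), 'torque': array([ 0.01328784, -0.01994412,  0.0031486 ]), 'gripper_force': 0.0, 'gripper_width': 91.36315301729908}
```

Run:
```python
import cv2, numpy as np
a=cv2.imread("pics/scene0.png");b=cv2.imread("pics/top0.png")
cv2.imwrite("pics/s_big.png",cv2.resize(a,None,fx=1.5625,fy=1.5625,interpolation=cv2.INTER_CUBIC))
cv2.imwrite("pics/t_big.png",cv2.resize(b,None,fx=1.5625,fy=1.5625,interpolation=cv2.INTER_CUBIC))
```

```text
(no output)
```

View pics/s_big.png

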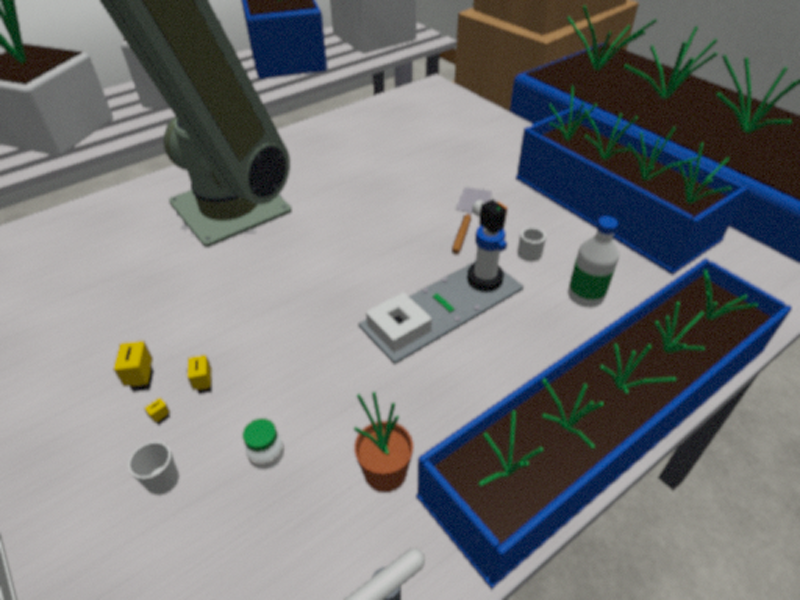

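View pics/t_big.png

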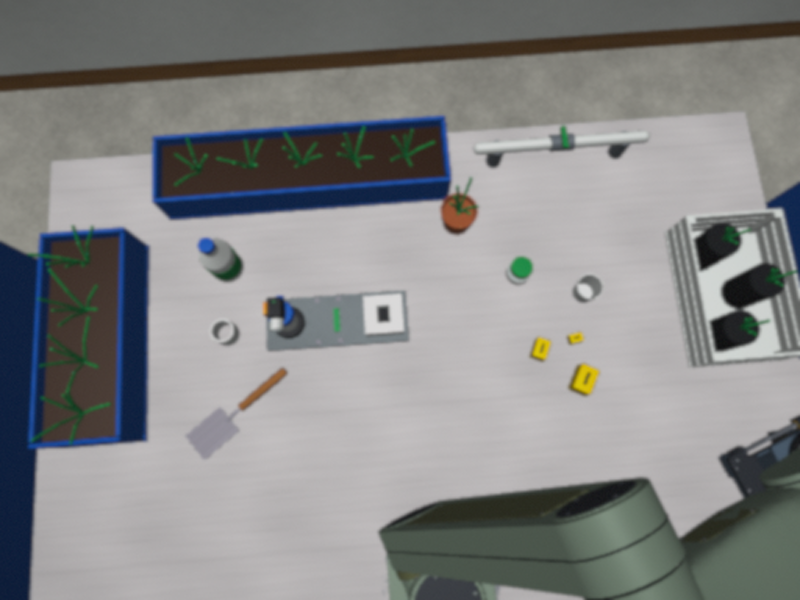

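In the scene view (enlarged by 1.5625) there are three yellow blocks: large at (134,364), middle at (199,372) and small at (157,410). In the top view they are at (585,379), (541,349) and (576,338). The middle-sized one, at (199,372) and (541,349), is meant. The socket is at (398,316) and (383,314), and the mast head at (492,216) and (275,308). I'll confirm this in one enlarged crop.

Run:
```python
import cv2, numpy as np
a=cv2.imread("pics/scene0.png");b=cv2.imread("pics/top0.png")
def c(im,u,v,w,h,W,H): return cv2.resize(im[v:v+h,u:u+w],(W,H),interpolation=cv2.INTER_CUBIC)
m=np.vstack([np.hstack([c(a,65,210,80,60,400,300),c(b,330,205,80,60,400,300)]),
             np.hstack([c(a,225,120,120,90,400,300),c(b,160,170,120,90,400,300)])])
cv2.imwrite("pics/crop.png",m)
```

```text
(no output)
```

View pics/crop.png

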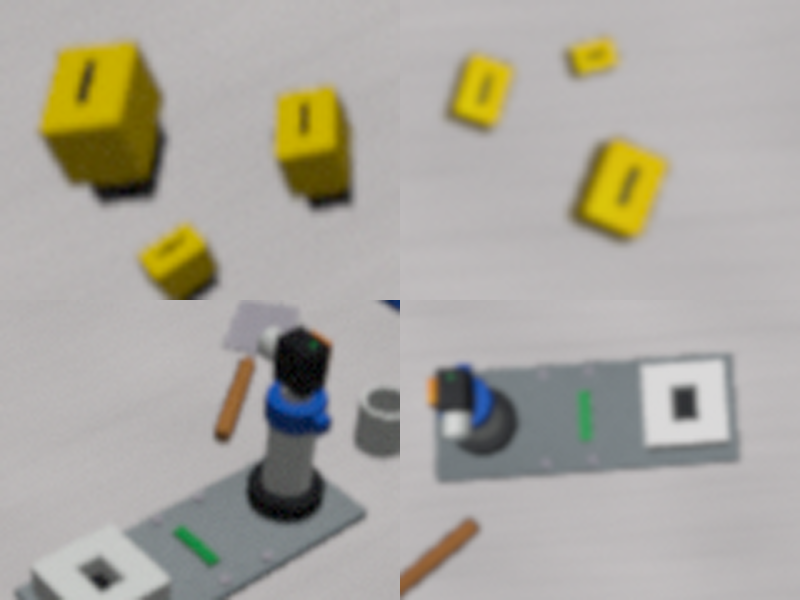

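The crop confirms it: the middle block is in the top-left of the top view, and the socket hole and the black head with its orange button on +y are clear. Next I'll fit models for metric poses.

```bash
cat > h.py <<'E'
from workcell import env, grab_frame, camera_model, models
import cv2, numpy as np
from scipy.optimize import minimize
def proj(X,c):
    m=camera_model(c); p=(np.asarray(X)@np.array(m["R"]).T+m["t"])@np.array(m["K"]).T
    return p[:,:2]/p[:,2:]
def Rz(a): a=np.radians(a); return np.array([[np.cos(a),-np.sin(a),0],[np.sin(a),np.cos(a),0],[0,0,1]])
def box(w,d,z0,z1,p): # p=x,y,yaw
    return np.array([[sx*w/2,sy*d/2,z] for z in(z0,z1) for sx in(-1,1) for sy in(-1,1)])@Rz(p[2]).T+[p[0],p[1],0]
def yellow(im):
    h=cv2.cvtColor(im,cv2.COLOR_BGR2HSV); return cv2.inRange(h,(20,120,40),(38,255,255))
def blob(mask,uv):
    n,l,s,c=cv2.connectedComponentsWithStats(mask)
    k=min(range(1,n),key=lambda i:np.hypot(*(c[i]-uv))+1e3*(s[i,4]<20)); return (l==k).astype(np.float32)
def soft(poly,shape):
    m=np.zeros((shape[0]*8,shape[1]*8),np.uint8)
    cv2.fillConvexPoly(m,np.round(poly*8*16+3.5*16).astype(np.int32),255,shift=4)
    return cv2.resize(m,(shape[1],shape[0]),interpolation=cv2.INTER_AREA)/255.
def fitplug(masks,p0,zoff=0,dims=(42,30,18,54)):
    rois={}
    for c,m in masks.items():
        x,y,w,h=cv2.boundingRect((m>0).astype(np.uint8)); rois[c]=(x-8,y-8,w+16,h+16)
    def cost(p):
        e=0
        for c,m in masks.items():
            x,y,w,h=rois[c]; q=proj(box(dims[0],dims[1],dims[2]+zoff,dims[3]+zoff,p),c)
            s=soft(cv2.convexHull((q-[x,y]).astype(np.float32))[:,0],(h,w))
            s=cv2.GaussianBlur(s,(0,0),.8); e+=((s-cv2.GaussianBlur(m,(0,0),.8)[y:y+h,x:x+w])**2).sum()
        return e
    best=None
    for a in p0[2]:
        r=minimize(cost,[p0[0],p0[1],a],method="Nelder-Mead",options=dict(initial_simplex=[[p0[0]+dx,p0[1]+dy,a+da] for dx,dy,da in((0,0,0),(6,0,0),(0,6,0),(0,0,12))],xatol=.05,fatol=.01))
        if best is None or r.fun<best.fun: best=r
    return np.round(best.x,2),round(best.fun,2)
def fitedges(ims,segs,p0): # segs: list of (A,B,inward normal pt C) local; bright inside => +
    g={c:cv2.GaussianBlur(cv2.cvtColor(i,cv2.COLOR_BGR2GRAY).astype(np.float32),(0,0),.7) for c,i in ims.items()}
    t=np.linspace(.08,.92,25)[:,None]
    def cost(p):
        e=0
        for c in g:
            for A,B,N,w in segs:
                P=(np.array(A)*(1-t)+np.array(B)*t)
                def at(d):
                    X=(P+np.array(N)*d)@Rz(p[2]).T+[p[0],p[1],p[3]]
                    q=proj(X,c).astype(np.float32); return cv2.remap(g[c],q[:,0],q[:,1],cv2.INTER_LINEAR)
                e-=w*(at(3.)-at(-3.)).mean()
        return e
    s=[list(p0)]
    for i,d in enumerate((5,5,4,4)): q=list(p0);q[i]+=d;s.append(q)
    r=minimize(cost,p0,method="Nelder-Mead",options=dict(initial_simplex=s,xatol=.03,fatol=.02,maxiter=800))
    return np.round(r.x,2),round(r.fun,1)
def rect(w,d,sgn): # N points to bright side
    a,b=w/2,d/2
    return [((-a,-b,0),(a,-b,0),(0,sgn,0),1),((-a,b,0),(a,b,0),(0,-sgn,0),1),((-a,-b,0),(-a,b,0),(sgn,0,0),1),((a,-b,0),(a,b,0),(-sgn,0,0),1)]
E
python3 - <<'E'
from h import *
ims={c:cv2.imread(f"pics/{c}0.png") for c in("scene","top")}
uv={"scene":(127,238),"top":(346,223)}
ms={c:blob(yellow(ims[c]),np.array(uv[c])) for c in ims}
Y=(-60,-30,0,30,60,90)
print("plug both",fitplug(ms,(440,-245,Y)))
for c in ms: print(c,ms[c].sum(),fitplug({c:ms[c]},(440,-245,Y)))
S=rect(80,80,1)+rect(34,24,-1)
for z in (45,51,57): print("socket",fitedges(ims,S,(540,182,-5,z)))
for c in ims:print(c,"socket",fitedges({c:ims[c]},S,(525,182,-2,45)),fitedges({c:ims[c]},S,(525,182,-2,51)))
E
```

```text
plug both (array([ 430.14, -244.37,  -15.98]), np.float64(31.33))
scene 281.0 (array([ 429.88, -244.81,  -15.66]), np.float64(14.71))
top 124.0 (array([ 430.27, -243.09,  152.59]), np.float64(13.16))Traceback (most recent call last):
  File "<stdin>", line 9, in <module>
  File "h.py", line 50, in fitedges
    r=minimize(cost,p0,method="Nelder-Mead",options=dict(initial_simplex=s,xatol=.03,fatol=.02,maxiter=800))
    res = _minimize_neldermead(fun, x0, args, callback, bounds=bounds,
                               **options)
    fxr = func(xr)
    fx = function(np.copy(x), *(wrapper_args + args))
  File "h.py", line 46, in cost
    e-=w*(at(3.)-at(-3.)).mean()
                 ~~^^^^^
  File "h.py", line 45, in at
    q=proj(X,c).astype(np.float32); return cv2.remap(g[c],q[:,0],q[:,1],cv2.INTER_LINEAR)
      ~~~~^^^^^
  File "h.py", line 5, in proj
    m=camera_model(c); p=(np.asarray(X)@np.array(m["R"]).T+m["t"])@np.array(m["K"]).T
ValueError: time passes only in moves, steps and waits
```

```bash
sed -i 's/^def proj/CM={c:camera_model(c) for c in("scene","top")}\ndef proj/; s/m=camera_model(c); p=/m=CM[c]; p=/' h.py
python3 - <<'E'
from h import *
ims={c:cv2.imread(f"pics/{c}0.png") for c in("scene","top")}
uv={"scene":(127,238),"top":(346,223)}
for lo in ((20,120,40),(18,90,20),(15,70,20)):
    ms={c:blob(cv2.inRange(cv2.cvtColor(ims[c],cv2.COLOR_BGR2HSV),lo,(40,255,255)),np.array(uv[c])) for c in ims}
    print(lo,[m.sum() for m in ms.values()],[cv2.contourArea(cv2.convexHull(proj(box(42,30,18,54,(430,-244,-20)),c).astype(np.float32))) for c in ims])
    print("plug",fitplug(ms,(440,-245,(-50,-20,10,40))),[fitplug({c:ms[c]},(435,-245,(-30,-10))) for c in ms])
S=rect(80,80,1)+rect(34,24,-1)
for z in (45,55): print("socket",fitedges(ims,S,(520,182,-2,z)))
for c in ims:print(c,"socket",fitedges({c:ims[c]},S,(520,182,-2,45)),fitedges({c:ims[c]},S,(520,182,-2,51)))
E
```

```text
(20, 120, 40) [np.float32(281.0), np.float32(124.0)] [330.56256647896953, 165.0387880015187]
plug (array([ 429.98, -244.48,  -16.64]), np.float64(31.38)) [(array([ 429.42, -244.75,  -15.23]), np.float64(14.69)), (array([ 430.26, -243.23,  -26.22]), np.float64(13.27))]
(18, 90, 20) [np.float32(293.0), np.float32(136.0)] [330.56256647896953, 165.0387880015187]
plug (array([ 429.47, -244.37,  -17.65]), np.float64(21.52)) [(array([ 429.42, -244.64,  -16.22]), np.float64(11.73)), (array([ 430.01, -243.6 ,  -27.89]), np.float64(7.17))]
(15, 70, 20) [np.float32(299.0), np.float32(146.0)] [330.56256647896953, 165.0387880015187]
plug (array([ 429.59, -244.52,  -18.87]), np.float64(16.02)) [(array([ 429.37, -244.66,  -17.56]), np.float64(10.43)), (array([ 429.81, -243.88,  -27.41]), np.float64(3.58))]
socket (array([519.82, 186.48, -27.71,  51.29]), np.float64(-64.3))
socket (array([516.98, 198.79,   2.46,  41.75]), np.float64(-57.8))
scene socket (array([511.59, 192.31, -35.79,  46.08]), np.float64(-70.2)) (array([542.22, 164.  , -28.98,  78.  ]), np.float64(-66.8))
top socket (array([516.81, 178.2 ,  -1.55,  43.77]), np.float64(-7.1)) (array([514.27, 177.  ,  -1.39,  58.13]), np.float64(-7.0))
```

Run:
```python
from h import *
ims={c:cv2.imread(f"pics/{c}0.png") for c in("scene","top")}
S=rect(80,80,1)+rect(34,24,-1)
for x in (515,530):
  for z in (45,52,58): print("socket",fitedges(ims,S,(x,78,-1,z)))
for c in ims:print(c,"socket",*[fitedges({c:ims[c]},S,(520,78,-1,z)) for z in (45,51)])
p=[(x,y,52) for x,y in((520,78),)]
print(proj(p,"scene"),proj(p,"top"))
# grip: orange button pixels and green dot
for c in ims:
    h=cv2.cvtColor(ims[c],cv2.COLOR_BGR2HSV); m=cv2.inRange(h,(3,130,90),(18,255,255))
    n,l,s,ce=cv2.connectedComponentsWithStats(m); print(c,[(ce[i].round(1).tolist(),int(s[i,4])) for i in range(1,n) if s[i,4]>5])
```

```text
socket (array([527.53,  74.08,  -0.6 ,  43.55]), np.float64(-885.7))
socket (array([527.58,  74.33,  -0.65,  43.5 ]), np.float64(-885.8))
socket (array([527.66,  74.19,  -0.54,  43.53]), np.float64(-886.0))
socket (array([527.7 ,  74.19,  -0.83,  43.53]), np.float64(-885.5))
socket (array([527.6 ,  74.29,  -0.7 ,  43.29]), np.float64(-885.8))
socket (array([527.53,  74.2 ,  -0.6 ,  43.47]), np.float64(-885.7))
scene socket (array([ 5.2676e+02,  7.3870e+01, -5.0000e-01,  4.3120e+01]), np.float64(-416.3)) (array([ 5.2855e+02,  7.2550e+01, -5.0000e-01,  4.5370e+01]), np.float64(-417.2))
top socket (array([ 5.2684e+02,  7.4980e+01, -4.4000e-01,  4.8890e+01]), np.float64(-479.9)) (array([525.86,  74.92,  -0.75,  53.84]), np.float64(-479.4))
[[254.41118915 197.03796387]] [[244.0524907  202.37935533]]
scene [([392.5, 6.1], 11), ([401.5, 5.0], 6), ([299.3, 10.5], 10), ([319.1, 12.1], 7), ([307.6, 13.6], 10), ([316.3, 16.4], 10), ([327.4, 20.6], 9), ([344.0, 25.9], 7), ([294.9, 149.5], 81), ([237.0, 275.6], 22), ([245.9, 290.1], 688)]
top [([291.8, 137.8], 241), ([298.6, 129.7], 27), ([169.8, 196.9], 18), ([168.3, 248.3], 105)]
```

```bash
cat >> h.py <<'E'
def fitplugB(ims,p0,zoff=0,half=16,ctr=None):
    "blue-channel soft silhouette, body+foot"
    R={}
    for c,i in ims.items():
        u,v=np.round(proj([[p0[0],p0[1],30+zoff]],c)[0]).astype(int); roi=i[v-half:v+half+1,u-half:u+half+1,0].astype(float)
        bg=np.median(roi); R[c]=(u-half,v-half,np.clip((bg-roi)/(bg-np.percentile(roi,4)),0,1.1))
    def cost(p):
        e=0
        for c,(x,y,a) in R.items():
            s=0
            for d in((42,30,18,54),(32,22,0,18)):
                q=proj(box(d[0],d[1],d[2]+zoff,d[3]+zoff,p),c)
                s=np.maximum(s,soft(cv2.convexHull((q-[x,y]).astype(np.float32))[:,0],a.shape))
            s=cv2.GaussianBlur(s,(0,0),.7); e+=((s-a)**2).sum()
        return e
    rs=[minimize(cost,[p0[0],p0[1],a],method="Nelder-Mead",options=dict(initial_simplex=[[p0[0]+dx,p0[1]+dy,a+da] for dx,dy,da in((-2,-2,-4),(4,0,0),(0,4,0),(0,0,10))],xatol=.05,fatol=.01)) for a in p0[2]]
    r=min(rs,key=lambda r:r.fun); return np.round(r.x,2),round(r.fun,2)
E
python3 - <<'E'
from h import *
ims={c:cv2.imread(f"pics/{c}0.png") for c in("scene","top")}
print(fitplugB(ims,(430,-244,(-40,-20,0))))
for c in ims: print(c,fitplugB({c:ims[c]},(430,-244,(-40,-20,0))))
# straight edges: min-area rect of top-view blue mask
E
```

```text
(array([ 429.06, -244.02,  -18.78]), np.float64(32.42))
scene (array([ 428.4 , -244.31,  -17.66]), np.float64(19.74))
top (array([ 429.14, -242.16,  -27.41]), np.float64(8.55))
```

```bash
cat > d.py <<'E'
import sys,numpy as np
from scipy.spatial.transform import Rotation as R
from workcell import env
s=env.state(); x,y,z,yaw=map(float,sys.argv[1:5])
Rm=R.from_euler("xyz",s["ee_rot"],degrees=True)
print("t",round(s["time_s"],2),"pos",s["ee_pos"].round(1),"rot",s["ee_rot"].round(2),"F",s["force"].round(1),"w",round(s["gripper_width"],1),"gf",round(s["gripper_force"],1))
print("shift now",Rm.inv().apply(np.array([x,y,z])-s["ee_pos"]).round(1),"turn",(Rm.inv()*R.from_euler("xyz",[180,0,yaw],degrees=True)).as_rotvec(degrees=True).round(2))
print("shift after turn",R.from_euler("xyz",[180,0,yaw],degrees=True).inv().apply(np.array([x,y,z])-s["ee_pos"]).round(1))
E
python3 -m crank '-1 0 0 0 0 0 10.5; -1 0 0 0 0 0 10.5; -1 0 0 0 0 0 10.5; -0.35 0 0 0 0 0 10.5'; python3 d.py 429.3 -244.2 110 -21.7
```

```text
time_s: 1.1
ee_pos: [199.2, -539.4, 225.0]
ee_rot: [180.0, -0.0, -22.1]
force: [-0.3, 1.0, 0.5]
gripper_width: 83.6
gripper_force: 0.0
t 1.1 pos [ 199.2 -539.4  225. ] rot [ 1.7999e+02 -1.0000e-02 -2.2080e+01] F [-0.3  1.   0.5] w 83.6 gf 0.0
shift now [ 102.2 -360.   115. ] turn [ 0.01 -0.01 -0.38]
shift after turn [ 104.6 -359.4  115. ]
```

```bash
python3 -m crank '-0.35 10.4 -36 11.5 0 0 0; -0.35 10.4 -36 11.5 0 0 0; -0.35 10.4 -36 11.5 0 0 0; -0.35 10.4 -36 11.5 0 0 0; -0.35 10.4 -36 11.5 0 0 0; -0.35 10.4 -36 11.5 0 0 0; -0.35 10.4 -36 11.5 0 0 0; -0.35 10.4 -36 11.5 0 0 0; -0.35 11 -35.5 11.5 0 0 0; -0.35 0 0 0 0 0 0'; python3 d.py 429.3 -244.2 35 -21.7
```

```text
time_s: 2.35
ee_pos: [407.1, -272.0, 120.8]
ee_rot: [-180.0, 0.1, -21.5]
force: [-1.0, -0.6, -0.6]
gripper_width: 61.5
gripper_force: 0.0
t 2.35 pos [ 407.1 -272.   120.8] rot [-1.7997e+02  8.0000e-02 -2.1530e+01] F [-1.  -0.6 -0.6] w 61.5 gf 0.0
shift now [ 10.6 -33.9  85.8] turn [-0.03  0.08  0.17]
shift after turn [ 10.3 -34.   85.8]
```

```bash
python3 -m crank '-0.35 10.3 -34 0 0 0 0; -0.35 0 0 30 0 0 0; -0.35 0 0 30 0 0 0; -0.35 0 0 15 0 0 0; -0.35 0 0 10 0 0 0; -0.35 0 0 0 0 0 0'; python3 d.py 429.3 -244.2 35 -21.7
```

```text
time_s: 3.1
ee_pos: [428.6, -246.3, 36.4]
ee_rot: [180.0, 0.0, -21.8]
force: [-0.5, -0.2, -0.6]
gripper_width: 61.5
gripper_force: 0.0
t 3.1 pos [ 428.6 -246.3   36.4] rot [ 1.7999e+02  1.0000e-02 -2.1760e+01] F [-0.5 -0.2 -0.6] w 61.5 gf 0.0
shift now [-0.1 -2.3  1.4] turn [ 0.01  0.01 -0.06]
shift after turn [-0.1 -2.3  1.4]
```

```bash
python3 -m crank '-0.35 0 -2.3 1 0 0 0; 0.2 0 0 0 0 0 0; 1 0 0 0 0 0 0; 1 0 0 0 0 0 0; 1 0 0 0 0 0 0; 1 0 0 0 0 0 0; 1 0 0 0 0 0 0' 25; python3 d.py 429.3 -244.2 100 -0.6
```

```text
time_s: 3.98
ee_pos: [429.6, -243.9, 35.6]
ee_rot: [180.0, -0.0, -21.7]
force: [-0.9, -0.0, 2.3]
gripper_width: 30.0
gripper_force: 25.0
t 3.98 pos [ 429.6 -243.9   35.6] rot [ 1.7999e+02 -2.0000e-02 -2.1730e+01] F [-0.9 -0.   2.3] w 30.0 gf 25.0
shift now [ -0.2   0.4 -64.4] turn [ 1.000e-02 -2.000e-02 -2.113e+01]
shift after turn [ -0.3   0.3 -64.4]
```

```bash
python3 -m crank '1 0 0 -30 0 0 0; 1 0 0 -30 0 0 0; 1 0 0 -15 0 0 -10.5; 1 0 0 0 0 0 -10.6; 1 0 0 0 0 0 0'; python3 d.py 527.3 74.2 110 -0.6
```

```text
time_s: 4.6
ee_pos: [429.2, -243.7, 110.3]
ee_rot: [-180.0, 0.0, -0.8]
force: [-0.5, -0.4, -0.6]
gripper_width: 29.6
gripper_force: 25.0
t 4.6 pos [ 429.2 -243.7  110.3] rot [-1.7999e+02  2.0000e-02 -7.6000e-01] F [-0.5 -0.4 -0.6] w 29.6 gf 25.0
shift now [ 9.390e+01 -3.192e+02  3.000e-01] turn [-0.01  0.02 -0.16]
shift after turn [ 9.480e+01 -3.189e+02  3.000e-01]
```

```bash
python3 -m crank '1 11 -32 0 0 0 0; 1 11 -32 0 0 0 0; 1 11 -32 0 0 0 0; 1 11 -32 0 0 0 0; 1 11 -32 0 0 0 0; 1 11 -32 0 0 0 0; 1 11 -32 0 0 0 0; 1 11 -32 0 0 0 0; 1 7 -32 0 0 0 0; 1 0 0 0 0 0 0'; python3 d.py 527.3 74.2 110 -0.6
```

```text
time_s: 5.85
ee_pos: [527.7, 44.7, 109.8]
ee_rot: [-180.0, 0.1, -0.6]
force: [0.0, 0.2, -1.3]
gripper_width: 29.9
gripper_force: 25.0
t 5.85 pos [527.7  44.7 109.8] rot [-1.8e+02  5.0e-02 -6.3e-01] F [ 0.   0.2 -1.3] w 29.9 gf 25.0
shift now [ -0.7 -29.5  -0.2] turn [-0.    0.05 -0.03]
shift after turn [ -0.7 -29.5  -0.2]
```

```bash
python3 -m crank '1 -0.7 -29.5 0 0 0 0; 1 0 0 0 0 0 0; 1 0 0 0 0 0 0'
python3 - <<'E'
from h import *
ims={c:grab_frame(c) for c in("scene","top")}
for c in ims: cv2.imwrite(f"pics/{c}1.png",ims[c])
s=env.state();print(s["ee_pos"],s["ee_rot"])
u={c:proj([[527.3,74.2,100]],c)[0].astype(int) for c in ims}; print(u)
m=np.hstack([cv2.resize(ims[c][u[c][1]-40:u[c][1]+40,u[c][0]-40:u[c][0]+40],(400,400),interpolation=cv2.INTER_CUBIC) for c in ims])
cv2.imwrite("pics/crop1.png",m)
E
```

```text
time_s: 6.22
ee_pos: [526.9, 71.6, 110.1]
ee_rot: [180.0, 0.0, -0.7]
force: [-0.2, -0.3, -0.3]
gripper_width: 29.8
gripper_force: 25.0
[527.07276381  71.52952732 110.29060122] [ 1.79969320e+02  2.64162400e-02 -7.18608727e-01]
{'scene': array([254, 186]), 'top': array([244, 197])}
```

View pics/crop1.png

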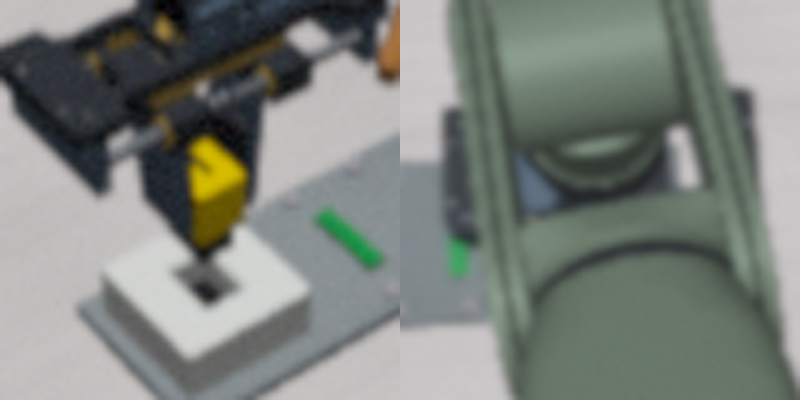

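The scene view shows the held plug above the socket, with its +x face at crop (190–245, 140–250) and the hole at (205,280). The top view is blocked by the arm. I'll measure the plug's offset along tool x from the scene view's edges.

Run:
```python
from h import *
im=cv2.imread("pics/scene1.png").astype(np.float32)
g=cv2.GaussianBlur(im[:,:,2]-im[:,:,0],(0,0),.7)
zo=110.2-35.6; yaw=-.7; t=np.linspace(.1,.9,25)[:,None]
segs=[((21,-15,18),(21,15,18),(0,0,1)),((21,15,18),(21,15,54),(-.3,-1,0))]
def cost(p,each=False):
    e=[]
    for A,B,N in segs:
        P=np.array(A)*(1-t)+np.array(B)*t
        f=lambda d:cv2.remap(g,*[q.astype(np.float32) for q in proj((P+np.array(N)*d)@Rz(yaw).T+[p[0],p[1],zo+p[2]],"scene").T],cv2.INTER_LINEAR).mean()
        e.append(-(f(3)-f(-3)))
    return e if each else sum(e)
for z in(-2,0,2):
    r=minimize(lambda p:cost([p[0],p[1],z]),[527,71.5],method="Nelder-Mead",options=dict(initial_simplex=[[527,71.5],[532,71.5],[527,76.5]])); print(z,r.x.round(2),np.round(cost([*r.x,z],True),1))
ys=[round(cost([x,71.6,0]),1) for x in range(517,538,2)];print(ys)
E=rect(80,80,1)+rect(34,24,-1)
# socket in scene: free at z=45 fixed, old & new picture
for f in("scene0","scene1"):
    i=cv2.imread(f"pics/{f}.png"); gg=cv2.GaussianBlur(cv2.cvtColor(i,cv2.COLOR_BGR2GRAY).astype(np.float32),(0,0),.7)
    def c2(p,zz):
        e=0
        for A,B,N,w in E:
            P=np.array(A)*(1-t)+np.array(B)*t
            h=lambda d:cv2.remap(gg,*[q.astype(np.float32) for q in proj((P+np.array(N)*d)@Rz(p[2]).T+[p[0],p[1],zz],"scene").T],cv2.INTER_LINEAR).mean()
            e-=h(3)-h(-3)
        return e
    for zz in(43,45,47):
        r=minimize(c2,[528,73,-.5],args=(zz,),method="Nelder-Mead",options=dict(initial_simplex=[[528,73,-.5],[532,73,-.5],[528,77,-.5],[528,73,2]]));print(f,zz,r.x.round(2),round(r.fun,1))
```

```text
-2 [519.26  75.6 ] [-33.1 -90. ]
0 [521.44  73.83] [-35.3 -88.1]
2 [522.28  73.2 ] [-32.6 -91.3]
[np.float32(-72.3), np.float32(-98.5), np.float32(-117.2), np.float32(-120.0), np.float32(-108.3), np.float32(-80.5), np.float32(-50.2), np.float32(-26.5), np.float32(-11.3), np.float32(-4.1), np.float32(-1.8)]
scene0 43 [ 5.2685e+02  7.3920e+01 -4.4000e-01] -421.8
scene0 45 [ 5.2827e+02  7.2740e+01 -5.0000e-01] -422.6
scene0 47 [ 5.2979e+02  7.1720e+01 -4.6000e-01] -423.3
scene1 43 [526.6   73.82   0.  ] -413.7
scene1 45 [ 5.2819e+02  7.2780e+01 -2.0000e-01] -415.0
scene1 47 [5.2969e+02 7.1690e+01 1.3000e-01] -415.8
```

Run:
```python
from h import *
im=cv2.imread("pics/scene1.png"); o=[]
for d in (0,-2.5,-5):
    x0,y0,k=235,155,8
    m=cv2.resize(im[y0:y0+50,x0:x0+33],None,fx=k,fy=k,interpolation=cv2.INTER_CUBIC)
    for b in((42,30,18,54),(32,22,0,18)):
        q=((proj(box(b[0],b[1],b[2]+74.6,b[3]+74.6,(527+d,71.6,-.7)),"scene")-[x0,y0]+.5)*k).astype(int)
        for i in range(8):
            for j in(1,2,4):
                if not i&j: cv2.line(m,tuple(map(int,q[i])),tuple(map(int,q[i|j])),(255,0,255),1)
    o.append(m)
cv2.imwrite("pics/ov.png",np.hstack(o))
```

```text
(no output)
```

View pics/ov.png

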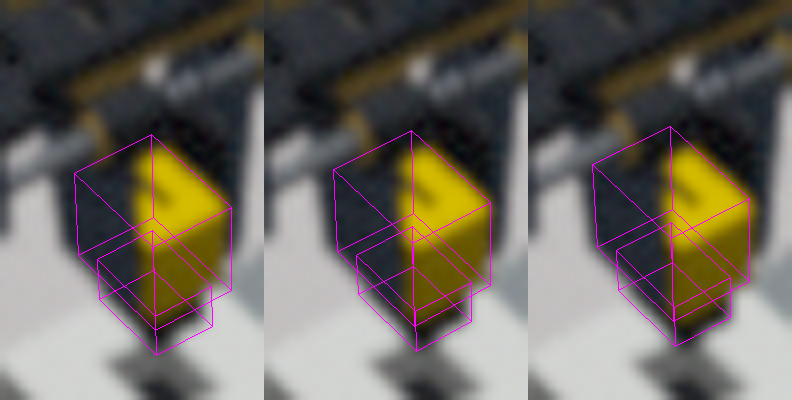

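```bash
python3 -m crank '1 0 0 0 0 0 0; 1 0 0 0 0 0 0'; python3 d.py 529.6 73.8 84 -0.5
```

```text
time_s: 6.58
ee_pos: [527.3, 72.1, 110.5]
ee_rot: [180.0, -0.0, -0.7]
force: [-0.5, 0.3, -0.7]
gripper_width: 29.6
gripper_force: 25.0
t 6.58 pos [527.3  72.1 110.5] rot [179.99  -0.    -0.67] F [-0.5  0.3 -0.7] w 29.6 gf 25.0
shift now [ 2.3 -1.7 26.5] turn [ 0.01 -0.   -0.17]
shift after turn [ 2.3 -1.7 26.5]
```

```bash
python3 -m crank '1 2.3 -1.7 10 0 0 0; 1 0 0 10 0 0 0; 1 0 0 6.5 0 0 0; 1 0 0 0 0 0 0; 1 0 0 1.5 0 0 0; 1 0 0 1 0 0 0; 1 0 0 1 0 0 0; 1 0 0 0 0 0 0'; python3 d.py 529.6 73.8 78 -0.5; python3 -c "
from workcell import env;print(env.state()['torque'].round(3))"
```

```text
time_s: 7.58
ee_pos: [529.7, 74.3, 80.6]
ee_rot: [180.0, -0.0, -0.6]
force: [1.3, 0.0, -0.9]
gripper_width: 30.0
gripper_force: 25.0
t 7.58 pos [529.7  74.3  80.6] rot [ 1.8e+02 -2.0e-02 -6.3e-01] F [ 1.3  0.  -0.9] w 30.0 gf 25.0
shift now [-0.1  0.5  2.6] turn [ 0.   -0.02 -0.13]
shift after turn [-0.1  0.5  2.6]
[ 0.032  0.005 -0.016]
```

```bash
cat > s.py <<'E'
from workcell import env
s=env.state();print("pos",s["ee_pos"].round(2),"F",s["force"].round(1),"T",s["torque"].round(2),"w",round(s["gripper_width"],1))
E
python3 -m crank '1 0 0 1 0 0 0; 1 0 0 0 0 0 0' | head -1; python3 s.py;  python3 -m crank '1 0 0 1 0 0 0; 1 0 0 0 0 0 0'|head -1; python3 s.py; python3 -m crank '1 0 0 1 0 0 0; 1 0 0 0 0 0 0'|head -1; python3 s.py
```

```text
time_s: 7.82
pos [529.81  74.26  80.34] F [-1.7 -0.   5.8] T [-0.04  0.27  0.03] w 29.9
time_s: 8.07
pos [529.87  74.26  80.13] F [-4.1 -0.7 10.5] T [-0.11  0.53  0.  ] w 30.0
time_s: 8.32
pos [529.91  74.25  79.96] F [-4.8 -0.4 16.2] T [-0.14  0.8   0.06] w 30.0
```

```bash
python3 -m crank '1 0 0 -1.5 0 0 0; 1 -1 0 0 0 0 0; 1 0 0 0 0 0 0' | head -1; python3 s.py;  python3 -m crank '1 -1 0 0 0 0 0; 1 0 0 0 0 0 0'|head -1; python3 s.py; python3 -m crank '1 -1 0 0 0 0 0; 1 0 0 0 0 0 0'|head -1; python3 s.py
```

```text
time_s: 8.7
pos [529.66  74.27  80.23] F [ 0.  -1.   6.2] T [-0.13  0.11 -0.02] w 29.5
time_s: 8.95
pos [529.48  74.27  80.21] F [ 1.7 -0.8  6. ] T [-0.18 -0.32  0.04] w 29.9
time_s: 9.2
pos [526.96  74.24  78.96] F [ 2.4 -1.4  0.7] T [-0.16 -0.45  0.03] w 30.0
```

```bash
python3 -m crank '1 0 0 1.5 0 0 0; 1 0 0 0 0 0 0' | head -1; python3 s.py;  python3 -m crank '1 0 0 1.5 0 0 0; 1 0 0 0 0 0 0'|head -1; python3 s.py
```

```text
time_s: 9.45
pos [526.99  74.24  77.11] F [ 4.  -1.3 -1.1] T [-0.19 -0.77  0.02] w 29.9
time_s: 9.7
pos [527.    74.23  75.78] F [ 3.4 -1.5 -2.4] T [-0.23 -0.83 -0.03] w 30.0
```

```bash
python3 -m crank '1 0.6 0.3 2 0 0 0; 1 0 0 2 0 0 0; 1 0 0 2 0 0 0; 1 0 0 0 0 0 0' | head -1; python3 s.py;  python3 -m crank '1 0 0 2 0 0 0; 1 0 0 2 0 0 0; 1 0 0 2 0 0 0; 1 0 0 0 0 0 0'|head -1; python3 s.py
```

```text
time_s: 10.2
pos [527.03  74.11  69.55] F [ 3.7 -0.  -2.6] T [ 0.13 -0.74  0.03] w 29.6
time_s: 10.7
pos [527.05  73.94  63.59] F [ 3.2 -0.2 -1.3] T [ 0.08 -0.64  0.05] w 30.0
```

```bash
python3 -m crank '1 0 0 2 0 0 0; 1 0 0 1 0 0 0; 1 0 0 0 0 0 0' | head -1; python3 s.py;  python3 -m crank '1 0 0 1.5 0 0 0; 1 0 0 0 0 0 0; 1 0 0 0 0 0 0'|head -1; python3 s.py
```

```text
time_s: 11.08
pos [527.11  73.94  62.59] F [-1.2 -0.3 12.1] T [-0.05  0.24 -0.07] w 29.7
time_s: 11.45
pos [527.13  73.96  62.55] F [-3.5 -1.1 22.1] T [-0.06  0.83  0.01] w 30.2
```

```bash
python3 -m crank '1 0 0 -2.5 0 0 0; -0.35 0 0 0 0 0 0; -0.35 0 0 0 0 0 0; -0.35 0 0 0 0 0 0; -0.35 0 0 0 0 0 0; -0.35 0 0 -30 0 0 0; -0.35 0 0 -40 0 0 0; -0.35 0 0 -50 0 0 0; -0.35 0 0 -50 0 0 0; -0.35 0 0 0 0 0 0'; python3 d.py 529 273.5 235 -0.5
```

```text
time_s: 12.7
ee_pos: [529.5, 74.3, 236.2]
ee_rot: [-179.9, -0.5, -0.6]
force: [0.1, -0.0, -0.5]
gripper_width: 61.3
gripper_force: 0.0
t 12.7 pos [529.5  74.3 236.2] rot [-179.94   -0.53   -0.63] F [ 0.1 -0.  -0.5] w 61.3 gf 0.0
shift now [  -2.7 -199.2    1.4] turn [-0.06 -0.53 -0.13]
shift after turn [  -2.2 -199.2    1.2]
```

Run:
```python
from h import *
ims={c:grab_frame(c) for c in("scene","top")}
for c in ims: cv2.imwrite(f"pics/{c}2.png",ims[c])
o=[]
for c,u0,v0 in(("scene",235,100),("top",150,165)):
    k=5; im=ims[c]; m=cv2.resize(im[v0:v0+110,u0:u0+80],None,fx=k,fy=k,interpolation=cv2.INTER_CUBIC)
    def draw(b,p,col):
        q=((proj(box(*b,p),c)-[u0,v0]+.5)*k).astype(int)
        for i in range(8):
            for j in(1,2,4):
                if not i&j: cv2.line(m,tuple(map(int,q[i])),tuple(map(int,q[i|j])),col,1)
    draw((38,28,138,182),(528,274,-.5),(255,0,255)); draw((42,30,45,81),(526.5,74,-.5),(255,0,0)); draw((80,80,0,45),(526.5,74,-.5),(255,0,0))
    o.append(m)
cv2.imwrite("pics/ov2.png",np.hstack(o))
```

```text
(no output)
```

View pics/ov2.png

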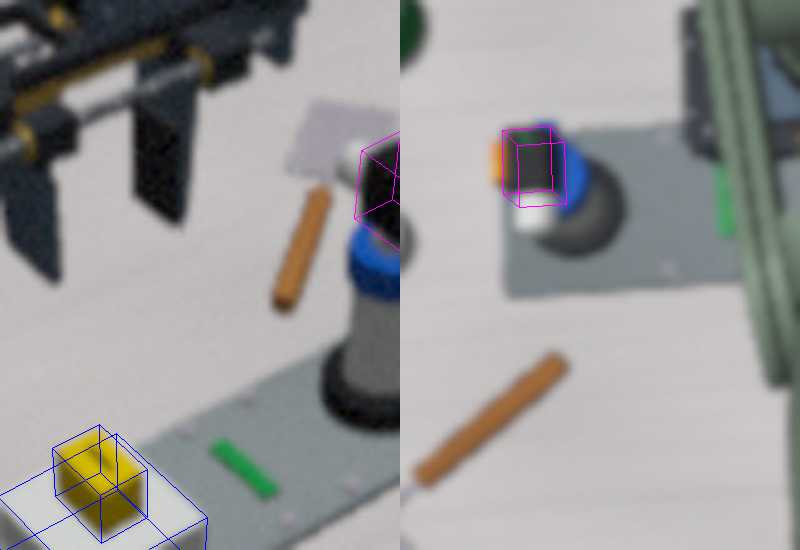

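The plug sits on the socket, with its yellow body at scene crop (100,490) inside the predicted outline. The predicted head box matches the black head at top crop (530,165). Now to the mast.

```bash
python3 -m crank '-0.75 -0.2 -30 0 0 0.5 0; -0.75 -0.2 -30 0 0 0 0; -0.75 -0.2 -30 0 0 0 0; -0.75 -0.2 -30 0 0 0 0; -0.75 -0.2 -30 0 0 0 0; -0.75 -0.2 -30 0 0 0 0; -0.75 0 -20 0 0 0 0; -0.75 0 0 0 0 0 0; -0.75 0 0 0 0 0 0'; python3 d.py 528 275 152 -0.5
```

```text
time_s: 13.92
ee_pos: [528.0, 273.1, 231.3]
ee_rot: [179.9, -0.4, -0.6]
force: [-0.1, -0.4, -0.1]
gripper_width: 79.7
gripper_force: 0.0
t 13.93 pos [528.  273.1 231.3] rot [179.92  -0.44  -0.65] F [-0.1 -0.4 -0.1] w 79.7 gf 0.0
shift now [-0.6 -2.  79.3] turn [ 0.08 -0.44 -0.15]
shift after turn [ 0.  -1.9 79.3]
```

```bash
python3 -m crank '-0.75 -0.3 -1.9 15 0 -0.45 0; -0.75 0 0 20 0 0 0; -0.75 0 0 20 0 0 0; -0.75 0 0 15 0 0 0; -0.75 0 0 9 0 0 0; -0.75 0 0 0 0 0 0; -0.75 0 0 0 0 0 0'; python3 d.py 528 275 152 -0.5
```

```text
time_s: 14.8
ee_pos: [528.6, 276.1, 153.6]
ee_rot: [-180.0, -0.1, -0.6]
force: [0.9, 1.1, -0.2]
gripper_width: 80.0
gripper_force: 0.0
t 14.8 pos [528.6 276.1 153.6] rot [-1.7997e+02 -1.3000e-01 -6.3000e-01] F [ 0.9  1.1 -0.2] w 80.0 gf 0.0
shift now [-0.6  1.1  1.6] turn [-0.03 -0.13 -0.13]
shift after turn [-0.6  1.1  1.6]
```

```bash
python3 -m crank '-0.3 0 1 1 0 0 0; 0 0 0 0 0 0 0; 1 0 0 0 0 0 0; 1 0 0 0 0 0 0; 1 0 0 0 0 0 0; 1 0 0 0 0 0 0; 1 0 0 0 0 0 0' 30; python3 s.py
```

```text
time_s: 15.68
ee_pos: [528.1, 274.1, 151.9]
ee_rot: [179.9, -0.0, -0.6]
force: [-0.2, -4.6, 0.6]
gripper_width: 29.6
gripper_force: 30.0
pos [528.08 274.13 151.95] F [-0.2 -4.6  0.6] T [-0.04 -0.06  0.25] w 29.6
```

```bash
python3 -m crank '1 0 0.9 0 0 0 0; 1 0 0 -5 0 0 0; 1 0 0 -8 0 0 0; 1 0 0 -8 0 0 0; 1 0 0 -8 0 0 0; 1 0 0 -8 0 0 0; 1 0 0 0 0 0 0' 30; python3 s.py
```

```text
time_s: 16.55
ee_pos: [528.1, 274.1, 189.9]
ee_rot: [-180.0, -0.1, -0.6]
force: [0.0, -1.8, -2.3]
gripper_width: 29.8
gripper_force: 30.0
pos [528.11 274.13 189.9 ] F [ 0.  -1.8 -2.3] T [ 0.29 -0.08  0.41] w 29.8
```

```bash
python3 -m crank '1 0 0 -8 0 0 0; 1 0 0 -8 0 0 0; 1 0 0 -8 0 0 0; 1 0 0 -8 0 0 0; 1 0 0 -8 0 0 0; 1 0 0 -6 0 0 0; 1 0 0 -3 0 0 0; 1 0 0 0 0 0 0; 1 0 0 0 0 0 0' 30; python3 s.py
```

```text
time_s: 17.68
ee_pos: [528.1, 274.1, 238.0]
ee_rot: [-180.0, -0.1, -0.6]
force: [1.3, -0.4, -2.9]
gripper_width: 29.6
gripper_force: 30.0
pos [528.09 274.11 237.98] F [ 1.3 -0.4 -2.9] T [ 0.51 -0.39  0.3 ] w 29.6
```

```bash
python3 -m crank '1 0 0 -2 0 0 0; 1 0 0 -1.5 0 0 0; 1 0 0 0 0 0 0' 30|head -1; python3 s.py; python3 -m crank '1 0 0 -1.5 0 0 0; 1 0 0 0 0 0 0'|head -1; python3 s.py;  python3 -m crank '1 0 0 -1.5 0 0 0; 1 0 0 0 0 0 0'|head -1; python3 s.py
```

```text
time_s: 18.05
pos [528.07 274.08 241.55] F [ 1.8 -0.3 -2.9] T [ 0.61 -0.43  0.37] w 29.6
time_s: 18.3
pos [528.05 274.08 242.02] F [  3.8   1.  -10.9] T [ 0.86 -0.91  0.32] w 29.5
time_s: 18.55
pos [528.01 274.08 242.09] F [  5.7   1.4 -16.5] T [ 1.14 -1.23  0.31] w 29.9
```

```bash
python3 -m crank '1 0 0 0.8 0 0 0; 1 0 0 0 0 0 0; 1 0 0 0 0 0 0; 1 0 0 0 0 0 0' 30
python3 - <<'E'
from h import *
im=grab_frame("scene"); cv2.imwrite("pics/f.png",cv2.resize(im[60:260,180:400],None,fx=2.9,fy=2.9,interpolation=cv2.INTER_CUBIC))
E
python3 s.py
```

```text
time_s: 19.05
ee_pos: [528.0, 274.1, 242.1]
ee_rot: [180.0, 0.0, -0.6]
force: [4.9, 1.7, -14.6]
gripper_width: 29.6
gripper_force: 30.0
pos [528.01 274.05 242.08] F [  5.7   1.4 -13.3] T [ 0.96 -1.08  0.35] w 29.2
```

View pics/f.png

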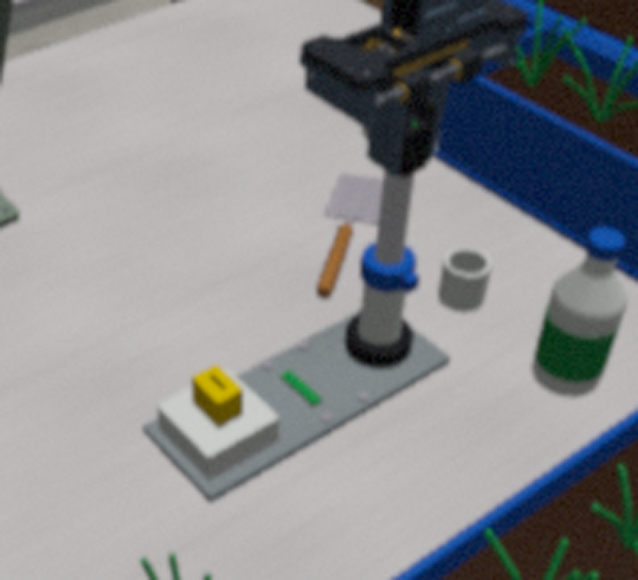

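The picture shows the plug home in the socket at (217,395). The mast is fully out of its collar at (395,215), with its head in the jaws, and nothing else has been disturbed.

```bash
python3 -c "
from workcell import env; print(env.job_done())"
```

```text
the job is handed in; nothing more can be done
None
```

The job is handed in: the middle-sized yellow battery block is fully home in the socket and released, and the arm is holding the mast at its second stop (about 90 mm up) with the button squeezed in, about 19 s into the 51 s allowed.

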